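Plug the test gauge into the bench air coupler

TASK

Pull the steel sleeve of the bench air coupler back (down) until it catches and stays back by itself, then take the pressure gauge out of the wooden rack and push its plug gently, without forcing, into the coupler until the collar is home and the sleeve springs forward again and locks it. Leave the silencer in the rack and the hand plane and tape measure where they are.

Things in the scene. Friction and masses are not known exactly. Their poses are not given: they have to be found in the camera images.
- outlet: fixed bench air outlet: grey block 100 x 80 x 40 mm with a short pipe elbow on its -x side (reaches 101 mm from the axis) and an upright brass quick coupler on top. Origin on the coupler's nominal axis, 112 mm below its nominal mouth; z points up. The block's top is 28 to 40 mm above the bench, as it is let into it differently.
- coupler_mouth (a point): NOMINAL centre of the coupler's mouth (in the plane of its rim), fixed to the block. The true coupler, with its sleeve, stands up to 6 mm higher or lower and up to 3 mm off in x and in y, upright: find it by feel or by eye. Bore 22 mm in diameter with a 2 mm chamfer, tube 31 mm outside. While the sleeve is forward two catches block the bore: a plug stops about 12 mm deep.
- coupler_seat (a point): NOMINAL point of the plug's foot when home, 34 mm below the nominal mouth (off as the mouth is). 5 mm before home the foot meets a sprung valve seat; the last 5 mm need a push rising to about 12 N (gauge's weight included). In the last 2 mm the sleeve springs forward and the push needed drops by half; then the collar meets the rim, a hard stop. Let go and locked, the gauge rises 0.8 mm: that is home.
- sleeve_top (a point): NOMINAL centre of the upper end of the coupler's knurled steel sleeve when forward, 6 mm below the nominal mouth (off as the mouth is). The sleeve is a ring round the coupler, 46 mm outside diameter, 30 mm long below this point; its upper end is a flat ring 34 to 46 mm in diameter. At its lowest it stays 15 mm or more above the grey block's top.
- sleeve (a joint): how far the sleeve is pulled back (straight down), in m: 0 forward; from about 0.012 on it is caught and stays at 0.012 when let go; hard stop at 0.0145. Its spring needs 5 N to start and 10 to 12 N to reach the catches. Only a plug pressed home makes it spring forward again.
- gauge: pressure gauge on a brass plug, upright in one of the rack's holes, 114 mm tall, 0.2 to 0.31 kg. Origin at the centre of the plug's foot, z up the plug, x along the axis of the dial case (dial faces +x). Plug 20.4 mm in diameter, foot chamfered 2 mm, groove from 10 to 24 mm above the foot; collar 32 mm in diameter, its underside 34 mm above the foot, 8 mm thick, rests on the rack, later on the coupler's rim.
- gauge_case (a point): centre of the gauge's dial case, 88 mm above the foot on the plug's axis: a disc 52 mm in diameter, 30 mm thick along the gauge's x. Grip it here across its 30 mm thickness, so that the fingers stay above the sleeve when that springs up.
- rack: fixed light wood block 70 x 160 x 45 mm with two upright holes 23.5 mm in diameter, at y = +42 and -42 mm. Origin at the centre of its underside.
- silencer: air silencer, a copper-coloured cylinder 28 mm in diameter on the same kind of plug, 92 mm tall, standing in the rack's other hole. Origin at the centre of the foot. Stays there.
- plane: small steel hand plane, 160 x 50 x 58 mm, lying on the bench; stays. Origin at the centre of its underside.
- tape: grey tape measure 70 x 35 x 60 mm standing on the bench; stays. Origin at the centre of its underside.

How it is judged (in metres and radians):
On the way, in this order (a step that is already met when the one before it is completed fails the run):
1. the sleeve is caught in its back position, with nothing touching the coupler (value of joint sleeve above 0.0105 m and contact force between each of the arm, the fingers and outlet below 0.2 N), for 0.2 s.
2. the gauge's plug is in the bore, at least 15 mm deep, while the sleeve is still back (value of joint sleeve above 0.0105 m and z of gauge in the frame of coupler_mouth below -0.015 m and horizontal distance between gauge and coupler_mouth below 0.007 m), for 0.04 s.
At the end, for the whole second after the job is handed in: The gauge stands released and at rest in the coupler: upright within 0.06 rad, foot at least 26 mm below the nominal mouth and within 7 mm of the nominal axis, and the sleeve forward again (within 2 mm of its stop), which only a plug pressed home allows; the silencer still in its hole (value of joint sleeve below 0.002 m and z of gauge in the frame of coupler_mouth below -0.026 m and horizontal distance between gauge and coupler_mouth below 0.007 m and angle between gauge's own z axis and vertical below 0.06 rad and linear speed of gauge below 0.02 m/s and distance of silencer from where it was at the start of the episode below 0.02 m); the robot touches nothing.
It fails at once if the gauge is forced: it presses on the outlet with more than 40 N (contact force between gauge and outlet above 40 N).
It fails at once if the plane is moved by more than 30 mm (distance of plane from where it was at the start of the episode above 0.03 m).
It fails at once if the tape is moved by more than 30 mm (distance of tape from where it was at the start of the episode above 0.03 m).
It fails at once if the silencer is moved by more than 30 mm (distance of silencer from where it was at the start of the episode above 0.03 m).
It also fails if it takes over 67 s, if anything falls off the work surface, if the arm or the gripper's body presses on something with over 40 N, if the wrist force passes 120 N, or if a joint passes its speed limit or range.

ROBOT

A 6-joint arm with a two-finger parallel gripper is mounted at the origin on the work surface. World frame = base frame: x ahead of the robot, y to its left, z up, the work surface at z = 0. Lengths are in mm, angles in rad, forces in N, time in s.
With the tool pointing down it reaches from about 350 to 875 mm from the base axis. Payload 4.2 kg.
Tool frame: the origin (TCP) lies at the centre of the arm's flange, where the gripper is bolted on; the fingertips stand 182 mm ahead of it and the grasp point (between the pads) lies 164 mm ahead of it; z points along the fingers, y is the direction in which the jaws open and shut (so a half turn about z gives the same grasp; the last joint's range is limited). The gripper opens to 87 mm and grips with 3 to 60 N. Pads are 19 mm wide; open, the fingers measure 117 mm over their backs; the gripper's body (75 mm by 190 mm) begins 51 mm behind the grasp point.
Start: joints at [1.538, 0.385, 0.008, 0, -1.194, -0.259], TCP at [179.766, 598.569, 404.75] pointing down, gripper open.
Joint ranges: [-3.14, 3.14], [-1.21, 2.06], [-1.07, 1.41], [-3.16, 2.05], [-2.99, -0.16], [-3.1, 3.1]. Speed limits (rad/s): [2.79, 2.79, 3.14, 3.14, 3.14, 3.14].

INTERFACE

Orientations are given as a rotation vector (axis times angle).
In Python, from workcell import get_state, grab_frame, close_job gives the robot as it stands.
- The arm moves only by the shell command python3 -m inch 'ROWS'. ROWS is JSON, a list of rows, each an object with "travel": the shift along the tool's x, y, z in cm, a list of three; "spin": the turn about the tool's z in rad; "claw": the gripper's target within -1 to 1 (shut at 1, half-way at 0, fully open at -1). In form: [{"travel": [dx, dy, dz], "spin": spin, "claw": claw}, ...]. A call has 1 to 8 rows; each row shifts and turns the commanded pose from where the row before left it, along the tool's axes as they then stand; what a row does not reach is not made up. A row lasts 1/12 s, in which the tool goes at most 41.7 mm and 7.16 degrees, less where a joint would pass 70% of its speed; a pose out of reach is approached as far as the arm can. A call is refused whole if a number of a shift passes 4.17 or a number of a turn 0.125, either way. A call with a gripper value outside its range is refused whole. The fingers move at their own pace and stop on an object; the grip force is fixed at half the most. Time passes only in rows, so rows that do not move let the fingers close. It gives the time, the measured TCP pose, the force and the opening at its end, in the units of the state.
- get_state(): the state, without advancing time (a new reading comes with each control period).
- grab_frame(name): name is "scene" or "top" or "wrist"; returns a dict with "color" (420x560x3 uint8, red, green, blue), "intrinsics" (3x3 intrinsics, pixels), "R" (3x3) and "t" (3): a world point X has camera coordinates R X + t. Camera axes: x right, y down, z forward; pixel columns grow to the right and rows downward; lengths in mm; the calibration is good to about 2 mm. A picture is of the moment at which its call begins. There is no depth.
- close_job(): hands the job in, once; it reports no verdict.
The state is a dict: "time": time; "joint_positions": joint angles; "qvel": joint speeds; "joint_torque": joint torques, N m; "tcp_pos": TCP position; "eef_rot": TCP orientation; "contact_force": force on the tool from outside, world axes, zero at the start; "wrist_torque": the same for the moment, N m; "finger_gap": finger opening in mm.
Only numpy, scipy, OpenCV 4.12 (cv2) and the standard library are available. Lean on these libraries where they do the work, as an engineer would, in place of code of your own. Each camera call takes 0.05 s, during which the arm holds its last target.

## Working session

There is one attempt and no reset: what is moved stays moved. The work goes in short steps, Python scripts to look and compute and a shell command to move; the robot and the scene stay as the last step left them, time stands still between calls to the robot, and variables do not carry over. Pictures are saved under pics/ and viewed, and the job is handed in when it is done.

```bash
mkdir -p pics; ls
python3 - <<'E'
from workcell import get_state, grab_frame
import cv2
s=get_state(); print(s)
for n in ["scene","top","wrist"]:
    f=grab_frame(n); cv2.imwrite(f"pics/{n}0.png",f["color"][:,:,::-1]); print(n,f["intrinsics"],f["R"],f["t"])
E
```

```text
pics
{'time': 0.0, 'joint_positions': array([ 1.53761063e+00,  3.85526513e-01,  6.61619414e-03, -5.03162794e-04,
       -1.19403595e+00, -2.58604611e-01]), 'qvel': array([ 0.00051922, -0.00140148, -0.00213702,  0.00434162,  0.00108674,
       -0.00154512]), 'joint_torque': array([ 1.36127313e-03, -3.90663528e+01,  1.87402600e+01,  4.21996862e+00,
        1.09625916e-02, -1.92436901e-04]), 'tcp_pos': array([179.69480287, 598.38034754, 403.67293766]), 'eef_rot': array([ 3.10600886e+00, -4.56688918e-01, -3.49885102e-04]), 'contact_force': array([-0.2942101 ,  0.25258831,  0.22212784]), 'wrist_torque': array([ 0.00774333,  0.02595952, -0.02428549]), 'finger_gap': 86.85784565198885}
scene [[518.36459411   0.         277.42111462]
 [  0.         518.36459411 203.85655674]
 [  0.           0.           1.        ]] [[ 0.74706491  0.6646911  -0.00893102]
 [ 0.50482074 -0.57602074 -0.64292777]
 [-0.43249282  0.47580022 -0.76587474]] [-466.95441957 -225.05451871 1183.75250416]
top [[405.75013759   0.         273.62839301]
 [  0.         405.75013759 211.85353406]
 [  0.           0.           1.        ]] [[ 0.02486564 -0.99916371 -0.03245884]
 [-0.98407443 -0.01874772 -0.17676547]
 [ 0.17600911  0.0363373  -0.98371764]] [ 23.52108927 597.71385215 636.19194814]
wrist [[306.84522575   0.         282.52881046]
 [  0.         306.84522575 212.24320723]
 [  0.           0.           1.        ]] [[-0.28784145 -0.95767569  0.00214066]
 [-0.92309677  0.27804218  0.26567818]
 [-0.25502872  0.07449715 -0.9640594 ]] [622.72392409 -32.26878885 389.84895558]
```

View pics/scene0.png

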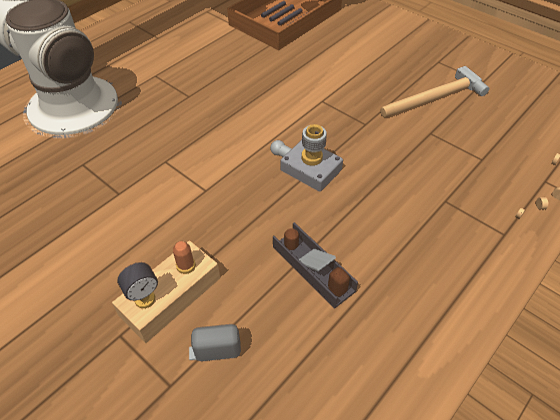

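View pics/top0.png

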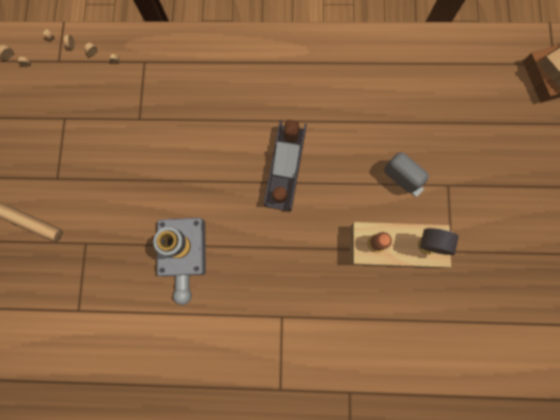

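View pics/wrist0.png

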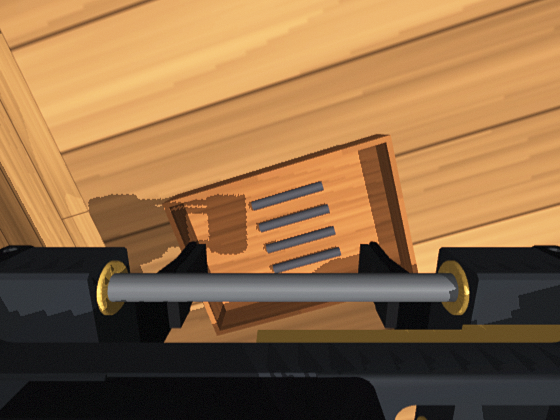

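```bash
cat > h.py <<'E'
import numpy as np, cv2
from scipy.spatial.transform import Rotation as Ro
from workcell import get_state, grab_frame
def ray(f,u,v):
    K,R,t=[np.array(f[k],float) for k in("intrinsics","R","t")]
    d=R.T@np.linalg.inv(K)@np.array([u,v,1.]); return -R.T@t, d/np.linalg.norm(d)
def onz(f,u,v,z):
    c,d=ray(f,u,v); return c+d*(z-c[2])/d[2]
def tri(f1,p1,f2,p2):
    c1,d1=ray(f1,*p1);c2,d2=ray(f2,*p2)
    A=np.stack([d1,-d2],1);s=np.linalg.lstsq(A,c2-c1,rcond=None)[0]
    a=c1+d1*s[0];b=c2+d2*s[1]; return (a+b)/2,np.linalg.norm(a-b)
def proj(f,X):
    p=f["intrinsics"]@(f["R"]@np.array(X)+f["t"]);return p[:2]/p[2]
def crop(f,u0,v0,w,h,k,name):
    c=f["color"][v0:v0+h,u0:u0+w,::-1]; cv2.imwrite("pics/"+name,cv2.resize(c,None,fx=k,fy=k,interpolation=cv2.INTER_CUBIC))
E
python3 - <<'E'
from h import *
a=grab_frame("scene");b=grab_frame("top")
A=cv2.resize(a["color"][115:195,265:350],(390,368),interpolation=3);B=cv2.resize(b["color"][210:310,145:215],(258,368),interpolation=3)
C=cv2.resize(a["color"][235:345,105:225],(400,367),interpolation=3);D=cv2.resize(b["color"][210:280,345:465],(629,367),interpolation=3)
cv2.imwrite("pics/c1.png",np.hstack([A,B])[:,:,::-1]);cv2.imwrite("pics/c2.png",C[:,:,::-1]);cv2.imwrite("pics/c3.png",D[:,:,::-1])
print(tri(a,(314,130),b,(168,240)))
E
```

```text
(array([539.91491793, 198.38535098, 108.87065968]), np.float64(1.1447403878565359))
```

View pics/c1.png

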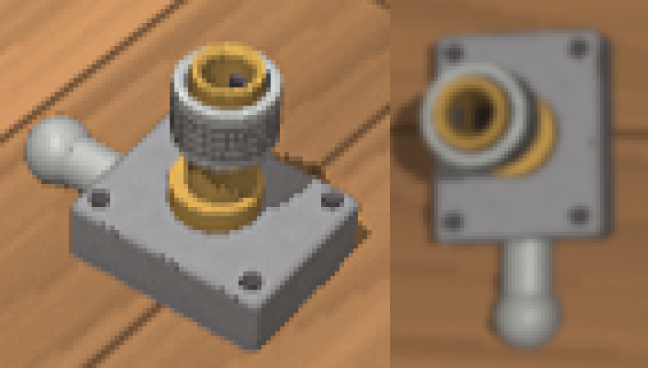

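View pics/c2.png

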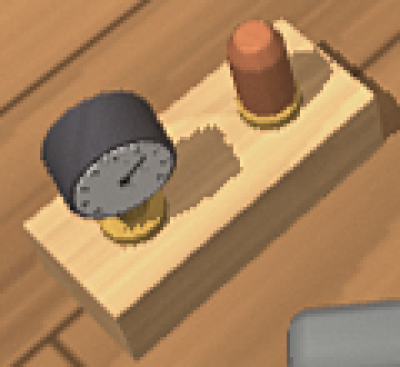

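View pics/c3.png

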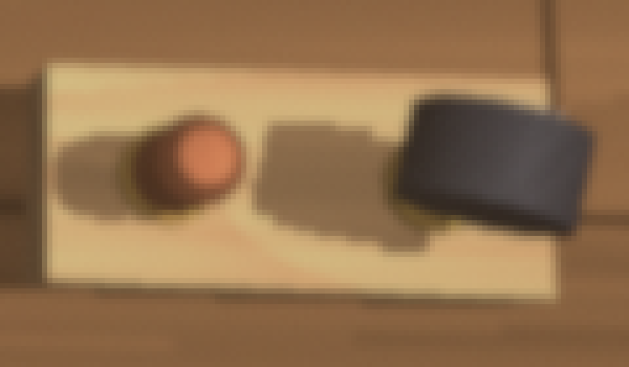

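Run:
```python
from h import *
a=grab_frame("scene");b=grab_frame("top")
def gold(f,x0,y0,x1,y1):
    c=cv2.resize(f["color"][y0:y1,x0:x1],None,fx=6,fy=6,interpolation=3)
    h=cv2.cvtColor(c,cv2.COLOR_RGB2HSV); m=((h[...,0]>17)&(h[...,0]<32)&(h[...,1]>110)).astype(np.uint8)*255
    cv2.imwrite(f"pics/m{x0}.png",np.hstack([c[:,:,::-1],cv2.cvtColor(m,8)]))
    cs,_=cv2.findContours(m,0,1)
    for k in sorted(cs,key=cv2.contourArea)[-3:]:
        if len(k)>5:
            e=cv2.fitEllipse(cv2.convexHull(k)); print(x0,cv2.contourArea(k),np.array(e[0])/6-0.42+[x0,y0],np.array(e[1])/6,e[2])
gold(a,295,118,332,150);gold(b,148,220,188,262)
def dark(f,x0,y0,x1,y1,lo,hi):
    c=f["color"][y0:y1,x0:x1]; h=cv2.cvtColor(c,cv2.COLOR_RGB2HSV); m=cv2.inRange(h,lo,hi)
    cs,_=cv2.findContours(m,0,1); k=max(cs,key=cv2.contourArea)
    r=cv2.minAreaRect(k);M=cv2.moments(k); print(x0,cv2.contourArea(k),r[0]+np.array([x0,y0]),r[1:],M['m10']/M['m00']+x0,M['m01']/M['m00']+y0, (cv2.boxPoints(r)+[x0,y0]).round(1).tolist())
dark(b,415,220,465,262,(0,0,0),(179,80,120))
dark(a,105,250,170,310,(0,0,0),(179,90,150))
# rack top corners in top image
c=b["color"][205:285,340:465];h=cv2.cvtColor(c,cv2.COLOR_RGB2HSV);print(h[15,20],h[60,50],h[5,50])
m=cv2.inRange(h,(12,50,190),(30,160,255));cs,_=cv2.findContours(m,0,1);k=max(cs,key=cv2.contourArea);r=cv2.minAreaRect(k)
bp=cv2.boxPoints(r)+[340,205]
for p in bp: print(p,onz(b,*p,45).round(1))
ctr=onz(b,*bp.mean(0),45);print(ctr)
```

```text
Traceback (most recent call last):
cv2.error: OpenCV(4.12.0) /io/opencv/modules/imgproc/src/shapedescr.cpp:361: error: (-201:Incorrect size of input array) There should be at least 5 points to fit the ellipse in function 'fitEllipseNoDirect'
```

Run:
```python
import cv2,numpy as np
a=cv2.imread("pics/m295.png");b=cv2.imread("pics/m148.png")
h=260;b=b[:h]
w=np.zeros((max(a.shape[0],b.shape[0])+0,0,3))
f=lambda i:cv2.copyMakeBorder(i,0,260-i.shape[0],0,0,0)
cv2.imwrite("pics/mm.png",cv2.resize(np.vstack([cv2.copyMakeBorder(f(a),0,0,0,600-a.shape[1],0),cv2.copyMakeBorder(f(b),0,0,0,600-b.shape[1],0)]),(600,520)))
```

```text
[ WARN:0@0.016] global loadsave.cpp:275 findDecoder imread_('pics/m148.png'): can't open/read file: check file path/integrity
Traceback (most recent call last):
TypeError: 'NoneType' object is not subscriptable
```

```bash
cat > m.py <<'E'
from h import *
import pickle
a=grab_frame("scene");b=grab_frame("top");pickle.dump((a,b),open("f0.pkl","wb"))
ims=[]
def gold(f,x0,y0,x1,y1):
    c=cv2.resize(f["color"][y0:y1,x0:x1],None,fx=6,fy=6,interpolation=3)
    h=cv2.cvtColor(c,cv2.COLOR_RGB2HSV); m=((h[...,0]>14)&(h[...,0]<32)&(h[...,1]>120)).astype(np.uint8)*255
    ims.append(np.hstack([c[:,:,::-1],cv2.cvtColor(m,8)]))
    cs,_=cv2.findContours(m,0,1)
    for k in sorted(cs,key=cv2.contourArea)[-3:]:
        k=cv2.convexHull(k)
        if len(k)>5:
            e=cv2.fitEllipse(k); print(x0,cv2.contourArea(k),np.array(e[0])/6-0.42+[x0,y0],np.array(e[1])/6,e[2])
gold(a,295,118,332,150);gold(b,148,220,188,262)
W=600
cv2.imwrite("pics/mm.png",np.vstack([cv2.copyMakeBorder(i,0,0,0,W-i.shape[1],0) for i in ims]))
def dark(f,x0,y0,x1,y1,lo,hi):
    c=f["color"][y0:y1,x0:x1]; h=cv2.cvtColor(c,cv2.COLOR_RGB2HSV); m=cv2.inRange(h,lo,hi)
    cs,_=cv2.findContours(m,0,1); k=max(cs,key=cv2.contourArea)
    r=cv2.minAreaRect(k);M=cv2.moments(k); print(x0,cv2.contourArea(k),r[0]+np.array([x0,y0]),r[1:],M['m10']/M['m00']+x0,M['m01']/M['m00']+y0, (cv2.boxPoints(r)+[x0,y0]).round(1).tolist())
dark(b,415,220,465,262,(0,0,0),(179,80,120))
dark(a,105,250,170,310,(0,0,0),(179,90,150))
c=b["color"][205:285,340:465];h=cv2.cvtColor(c,cv2.COLOR_RGB2HSV);print(h[25,20],h[55,50],h[5,50])
m=cv2.inRange(h,(12,50,190),(30,160,255));cs,_=cv2.findContours(m,0,1);k=max(cs,key=cv2.contourArea);r=cv2.minAreaRect(k)
bp=cv2.boxPoints(r)+[340,205]
for p in bp: print(p,onz(b,*p,45).round(1))
print(onz(b,*bp.mean(0),45))
E
python3 m.py
```

```text
295 217.0 [299.49666667 123.99666667] [3.19415315 3.97085349] 90.0
295 199.0 [326.48622965 118.00954115] [2.91654491 4.02242088] 85.18344116210938
295 7657.0 [314.3527356  130.47020538] [17.00069173 18.19282405] 56.84752655029297
148 151.0 [147.99666667 250.99666667] [2.95334085 2.95334085] 0.0
148 4903.0 [182.10831523 248.25138926] [13.51892726 23.26574961] 42.2529182434082
148 11245.0 [166.7593836  240.40201258] [19.64650218 20.72303391] 67.70560455322266
415 611.5 [439.71153831 239.94230843] ((33.14362716674805, 21.57277488708496), 11.309932708740234) 440.10874897792314 240.14499863723086 [[421.3, 247.3], [425.6, 226.1], [458.1, 232.6], [453.8, 253.8]]
105 1058.5 [137.20000458 280.90000153] ((34.882659912109375, 36.224300384521484), 63.43495178222656) 137.0958904109589 281.0546370650291 [[113.2, 273.4], [145.6, 257.2], [161.2, 288.4], [128.8, 304.6]]
[ 18 107 209] [ 17 111 209] [ 14 133 138]
[354.53151321 262.3519783 ] [ 515.3 -100.6   45. ]
[355.15063095 244.70703506] [ 545.  -101.9   45. ]
[449.5957489  248.02090073] [ 542.8 -258.7   45. ]
[448.97662354 265.66584396] [ 513.5 -256.2   45. ]
[ 529.09080664 -179.71062442   45.        ]
```

View pics/mm.png

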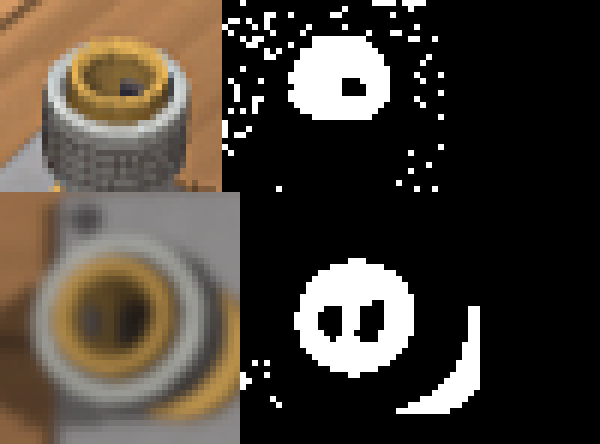

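Run:
```python
from h import *
import pickle
a,b=pickle.load(open("f0.pkl","rb"))
X,e=tri(a,(314.4,130.2),b,(166.8,240.3));print("mouth",X,e)
for z in(100,106,112): print(z,onz(a,314.4,130.2,z),onz(b,166.8,240.3,z))
# block top corner check
print("gauge case",tri(a,(137.1,281),b,(440.1,240.1)))
P=[onz(b,*p,45) for p in [(353.6,222.4),(449.6,225.3),(450.9,266.9),(353.6,264)]]
print(np.round(P,1)); c=np.mean(P,0);print(c)
d=(P[1]+P[2]-P[0]-P[3])[:2];d/=np.linalg.norm(d);print("dir",d,"holes",c[:2]+42*d,c[:2]-42*d)
# case axis in top image: box long axis is 52 mm chord direction
p,q=(421.3,247.3),(453.8,253.8);v=(onz(b,*q,140)-onz(b,*p,140))[:2];print("disc chord dir",np.arctan2(v[1],v[0]),np.linalg.norm(v))
# block corners guess (scale 3.686)
Q=[onz(b,145+(x-390)/3.686,210+y/3.686,34) for x,y in[(436,36),(602,32),(604,238),(436,240)]];print(np.round(Q,1))
# gauge pieces: dial center in scene
print(onz(a,105+125/3.33,235+182/3.33,99))
```

```text
mouth [539.4657604  200.67186861 106.6854534 ] 0.6146381827609092
100 [535.12128627 206.97560367 100.        ] [539.95703401 202.43017398 100.        ]
106 [539.12863856 201.59847131 106.        ] [539.34662008 200.61911904 106.        ]
112 [543.13599084 196.22133895 112.        ] [538.73620615 198.80806411 112.        ]
gauge case (array([ 548.7014583 , -222.21938484,  103.68125572]), np.float64(0.7968067584196964))
[[ 583.   -99.7   45. ]
 [ 581.2 -260.7   45. ]
 [ 511.5 -259.3   45. ]
 [ 512.6  -99.    45. ]]
[ 547.06585628 -179.66562177   45.        ]
dir [-0.00868805 -0.99996226] holes [ 546.70095816 -221.66403661] [ 547.4307544  -137.66720692]
disc chord dir -1.7509059966470688 46.53172489992573
[[582.5 241.5  34. ]
 [586.  161.9  34. ]
 [489.2 155.5  34. ]
 [486.4 234.2  34. ]]
[ 563.01013287 -225.36557185   99.        ]
```

```bash
python3 -m inch '[{"travel":[2.87,1.73,0.4],"spin":0,"claw":-1},{"travel":[2.87,1.73,0.4],"spin":0,"claw":-1},{"travel":[2.87,1.73,0.4],"spin":0,"claw":-1},{"travel":[2.87,1.73,0.4],"spin":0,"claw":-1},{"travel":[2.87,1.73,0.4],"spin":0,"claw":-1},{"travel":[2.87,1.73,0.4],"spin":0,"claw":-1},{"travel":[2.87,1.73,0.4],"spin":0,"claw":-1},{"travel":[2.87,1.73,0.4],"spin":0,"claw":-1}]'
python3 -m inch '[{"travel":[2.87,1.73,0.4],"spin":0,"claw":-1},{"travel":[2.87,1.73,0.4],"spin":0,"claw":-1},{"travel":[2.87,1.73,0.4],"spin":0,"claw":-1},{"travel":[2.87,1.73,0.4],"spin":0,"claw":-1},{"travel":[2.87,1.73,0.4],"spin":0,"claw":-1},{"travel":[2.87,1.73,0.4],"spin":0,"claw":-1},{"travel":[2.87,1.73,0.4],"spin":0,"claw":-1},{"travel":[0,0,0],"spin":0,"claw":-1}]'
python3 - <<'E'
from h import *
s=get_state();print(s["time"],s["tcp_pos"],s["eef_rot"],s["contact_force"],s["joint_positions"])
f=grab_frame("wrist");cv2.imwrite("pics/w1.png",f["color"][:,:,::-1])
R=Ro.from_rotvec(s["eef_rot"]).as_matrix();print("cam in tool",R.T@(-f["R"].T@f["t"]-s["tcp_pos"]))
print(proj(f,[539.5,200.7,106.7]))
E
```

```text
time: 1.12
tcp_pos: [360.6, 398.6, 372.9]
eef_rot: [-3.108, 0.456, -0.0]
contact_force: [0.5, 1.3, -0.4]
finger_gap: 86.9
time: 1.78
tcp_pos: [519.9, 222.6, 343.8]
eef_rot: [3.105, -0.465, -0.001]
contact_force: [-0.8, 0.4, -0.1]
finger_gap: 86.8
1.7833 [519.89028765 222.63621058 343.76600642] [ 3.10534464e+00 -4.65078163e-01 -9.94160245e-04] [-0.84604177  0.44649471 -0.10323513] [ 6.91203640e-01  3.36330711e-01 -2.28894786e-01  7.17086886e-04
 -1.00719560e+00  5.81884960e-01]
cam in tool [72.62558273  1.23564428 20.69698722]
[301.32711769 195.80311135]
```

View pics/w1.png

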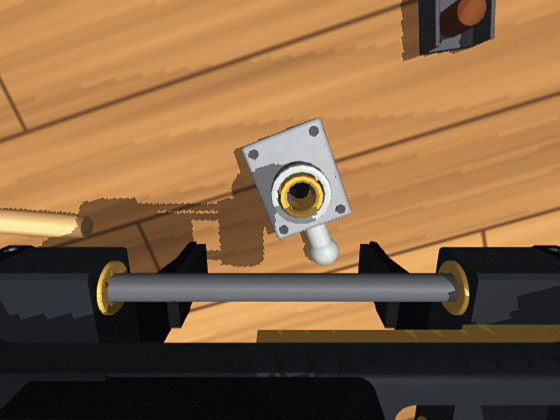

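```bash
cat > wr.py <<'E'
from h import *
def rim(f,x0,y0,x1,y1,name):
    k=6;c=cv2.resize(f["color"][y0:y1,x0:x1],None,fx=k,fy=k,interpolation=3)
    h=cv2.cvtColor(c,cv2.COLOR_RGB2HSV); m=((h[...,0]>17)&(h[...,0]<32)&(h[...,1]>150)&(h[...,2]>150)).astype(np.uint8)*255
    cs,_=cv2.findContours(m,0,1);q=cv2.convexHull(max(cs,key=cv2.contourArea));e=cv2.fitEllipse(q)
    o=c[:,:,::-1].copy();cv2.ellipse(o,e,(0,0,255),1);cv2.imwrite("pics/"+name,np.hstack([o,cv2.cvtColor(m,8)]))
    p=np.array(e[0])/k-0.42+[x0,y0];print(p,np.array(e[1])/k,e[2]);return p
E
python3 - <<'E'
from wr import *
import pickle
a,b=pickle.load(open("f0.pkl","rb"))
s=get_state();print(s["tcp_pos"],s["qvel"].round(3))
f=grab_frame("wrist");p=rim(f,265,150,340,240,"r1.png")
for z in(100,106,107,112):print(z,onz(f,*p,z))
print(tri(f,p,a,(314.4,130.2)),tri(f,p,b,(166.8,240.3)))
E
```

```text
[518.80326303 224.03088116 344.04300007] [ 0.056 -0.02  -0.006 -0.007  0.002 -0.018]
[303.43122172 193.22043681] [41.82457479 44.92814128] 47.181251525878906
100 [538.24074168 200.25743836 100.        ]
106 [539.57415266 200.29383991 106.        ]
107 [539.79638783 200.29990683 107.        ]
112 [540.90756365 200.33024145 112.        ]
(array([539.96125476, 200.34024975, 107.37893565]), np.float64(0.17479527488397364)) (array([539.46328817, 200.43360778, 106.12493083]), np.float64(0.388257784912985))
```

View pics/r1.png

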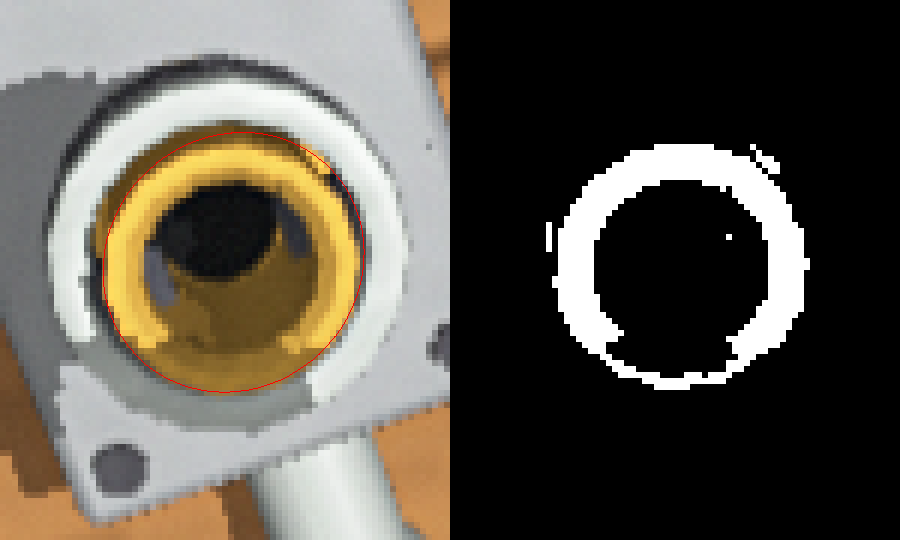

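```bash
python3 -m inch '[{"travel":[0.7,0.4,0.3],"spin":0,"claw":0.1},{"travel":[0.7,0.4,0.3],"spin":0,"claw":0.12},{"travel":[0.7,0.4,0.3],"spin":0,"claw":0.12},{"travel":[0.7,0.4,0.3],"spin":0,"claw":0.12},{"travel":[0,0,0],"spin":0,"claw":0.12},{"travel":[0,0,0],"spin":0,"claw":0.12},{"travel":[0,0,0],"spin":0,"claw":0.12},{"travel":[0,0,0],"spin":0,"claw":0.12}]'
for i in 1; do python3 - <<'E'
from h import *
for i in range(3):
    s=get_state();print(s["tcp_pos"],s["eef_rot"],s["contact_force"],s["finger_gap"],abs(s["qvel"]).max()); grab_frame("wrist")
E
done
```

```text
time: 2.55
tcp_pos: [539.5, 203.1, 332.9]
eef_rot: [-3.108, 0.456, -0.0]
contact_force: [0.1, 0.9, 0.6]
finger_gap: 43.3
[539.53250745 203.05531248 332.9299221 ] [-3.10808640e+00  4.56038945e-01 -3.79905030e-04] [0.08496855 0.9021431  0.56277272] 43.301399936958965 0.00170372130092218
[539.491863   203.0916611  332.95235763] [-3.10802745e+00  4.55950321e-01 -4.12792215e-04] [ 0.67913034 -0.07461516  0.1627162 ] 41.015281798716266 0.0014211972108796914
[539.51355193 203.05428006 332.98382223] [-3.10802245e+00  4.55978667e-01 -4.87021535e-04] [-0.34089794 -0.11699603 -0.68137649] 39.76702068809274 0.002489809481366946
```

```bash
python3 -m inch '[{"travel":[0.09,0.25,1.0],"spin":0,"claw":0.12},{"travel":[0,0,1.0],"spin":0,"claw":0.12},{"travel":[0,0,1.0],"spin":0,"claw":0.12},{"travel":[0,0,0.8],"spin":0,"claw":0.12},{"travel":[0,0,0],"spin":0,"claw":0.12},{"travel":[0,0,0],"spin":0,"claw":0.12},{"travel":[0,0,0],"spin":0,"claw":0.12}]'
python3 - <<'E'
from h import *
s=get_state();print(s["tcp_pos"],s["contact_force"],s["finger_gap"])
f=grab_frame("wrist");cv2.imwrite("pics/w2.png",f["color"][:,:,::-1])
f=grab_frame("scene");crop(f,250,60,130,140,4,"s2.png")
E
```

```text
time: 3.28
tcp_pos: [540.0, 200.3, 294.8]
eef_rot: [3.108, -0.456, 0.0]
contact_force: [-0.9, -0.1, -0.2]
finger_gap: 38.3
[539.99889004 200.30516179 294.77356255] [-0.88853865 -0.14556187 -0.2330922 ] 38.28976163484722
```

View pics/s2.png

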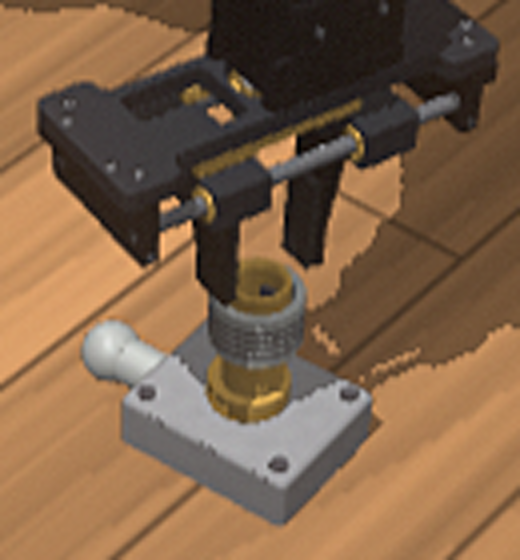

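View pics/w2.png

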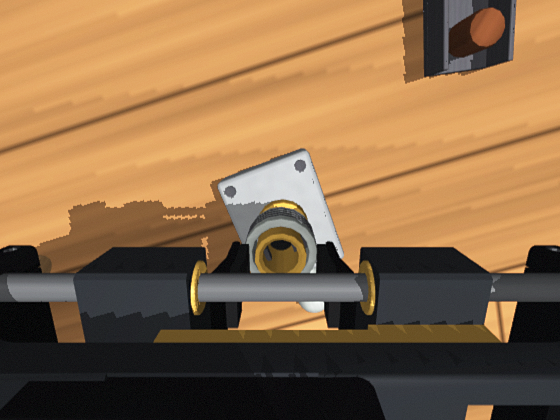

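```bash
python3 -m inch '[{"travel":[0,0,0.4],"spin":0,"claw":0.12},{"travel":[0,0,0.3],"spin":0,"claw":0.12},{"travel":[0,0,0.2],"spin":0,"claw":0.12},{"travel":[0,0,0],"spin":0,"claw":0.12},{"travel":[0,0,0],"spin":0,"claw":0.12}]'
python3 -m inch '[{"travel":[0,0,0.1],"spin":0,"claw":0.12},{"travel":[0,0,0.1],"spin":0,"claw":0.12},{"travel":[0,0,0],"spin":0,"claw":0.12}]'
python3 -m inch '[{"travel":[0,0,0.1],"spin":0,"claw":0.12},{"travel":[0,0,0.1],"spin":0,"claw":0.12},{"travel":[0,0,0],"spin":0,"claw":0.12}]'
```

```text
time: 3.8
tcp_pos: [539.8, 200.2, 285.6]
eef_rot: [3.108, -0.457, -0.0]
contact_force: [0.4, 0.6, 0.4]
finger_gap: 38.0
time: 4.05
tcp_pos: [539.8, 200.1, 283.6]
eef_rot: [3.108, -0.457, -0.0]
contact_force: [0.4, -0.4, -0.2]
finger_gap: 38.5
time: 4.3
tcp_pos: [539.9, 200.2, 282.8]
eef_rot: [-3.108, 0.456, -0.001]
contact_force: [-2.3, -0.2, 5.2]
finger_gap: 38.5
```

```bash
python3 -m inch '[{"travel":[0,0,0.2],"spin":0,"claw":0.12},{"travel":[0,0,0.2],"spin":0,"claw":0.12},{"travel":[0,0,0.2],"spin":0,"claw":0.12},{"travel":[0,0,0.2],"spin":0,"claw":0.12},{"travel":[0,0,0],"spin":0,"claw":0.12}]'
python3 -m inch '[{"travel":[0,0,0.1],"spin":0,"claw":0.12},{"travel":[0,0,0.1],"spin":0,"claw":0.12},{"travel":[0,0,0],"spin":0,"claw":0.12},{"travel":[0,0,0],"spin":0,"claw":0.12}]'
python3 -m inch '[{"travel":[0,0,0.1],"spin":0,"claw":0.12},{"travel":[0,0,0.1],"spin":0,"claw":0.12},{"travel":[0,0,0],"spin":0,"claw":0.12},{"travel":[0,0,0],"spin":0,"claw":0.12}]'
```

```text
time: 4.72
tcp_pos: [539.9, 200.2, 275.5]
eef_rot: [-3.108, 0.456, -0.002]
contact_force: [-3.1, -0.7, 7.7]
finger_gap: 38.2
time: 5.05
tcp_pos: [539.9, 200.3, 273.9]
eef_rot: [-3.108, 0.455, -0.002]
contact_force: [-3.3, -0.7, 10.4]
finger_gap: 38.4
time: 5.38
tcp_pos: [539.9, 200.2, 272.0]
eef_rot: [-3.108, 0.455, -0.002]
contact_force: [-3.2, -0.1, 11.2]
finger_gap: 38.2
```

```bash
python3 -m inch '[{"travel":[0,0,0.1],"spin":0,"claw":0.12},{"travel":[0,0,0.1],"spin":0,"claw":0.12},{"travel":[0,0,0],"spin":0,"claw":0.12},{"travel":[0,0,0],"spin":0,"claw":0.12}]'
python3 -m inch '[{"travel":[0,0,0.1],"spin":0,"claw":0.12},{"travel":[0,0,0],"spin":0,"claw":0.12},{"travel":[0,0,0],"spin":0,"claw":0.12}]'
```

```text
time: 5.72
tcp_pos: [540.1, 200.8, 270.4]
eef_rot: [-3.107, 0.455, -0.004]
contact_force: [-4.3, 0.2, 11.1]
finger_gap: 38.6
time: 5.97
tcp_pos: [540.2, 200.8, 269.7]
eef_rot: [-3.106, 0.455, -0.005]
contact_force: [-3.4, 0.4, 11.9]
finger_gap: 38.4
```

```bash
python3 -m inch '[{"travel":[0,0,0.1],"spin":0,"claw":0.12},{"travel":[0,0,0],"spin":0,"claw":0.12},{"travel":[0,0,0],"spin":0,"claw":0.12}]'
python3 - <<'E'
from h import *
f=grab_frame("scene");crop(f,250,60,130,140,4,"s3.png")
E
```

```text
time: 6.22
tcp_pos: [540.2, 200.8, 268.8]
eef_rot: [-3.106, 0.455, -0.005]
contact_force: [-3.8, 1.3, 13.6]
finger_gap: 38.1
```

View pics/s3.png

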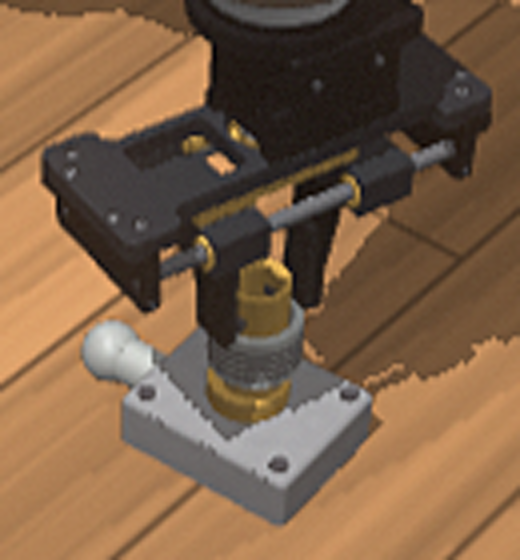

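```bash
python3 -m inch '[{"travel":[0,0,-0.2],"spin":0,"claw":0.12},{"travel":[0,0,-0.3],"spin":0,"claw":0.0},{"travel":[0,0,-0.7],"spin":0,"claw":-0.1},{"travel":[0,0,-1.5],"spin":0,"claw":-0.2},{"travel":[0,0,-2],"spin":0,"claw":-0.4},{"travel":[0,0,-2],"spin":0,"claw":-1},{"travel":[0,0,-1],"spin":0,"claw":-1},{"travel":[0,0,0],"spin":0,"claw":-1}]'
python3 -m inch '[{"travel":[0,0,0],"spin":0,"claw":-1},{"travel":[0,0,0],"spin":0,"claw":-1},{"travel":[0,0,0],"spin":0,"claw":-1}]'
python3 - <<'E'
from wr import *
s=get_state();print(s["tcp_pos"],s["eef_rot"],s["joint_positions"])
f=grab_frame("scene");crop(f,250,60,130,140,4,"s4.png")
f=grab_frame("wrist");cv2.imwrite("pics/w4.png",f["color"][:,:,::-1]);print(proj(f,[539.7,200.4,106.7]))
E
```

```text
time: 6.93
tcp_pos: [540.2, 200.3, 345.3]
eef_rot: [-3.105, 0.456, -0.006]
contact_force: [0.1, 0.1, 0.3]
finger_gap: 71.0
time: 7.18
tcp_pos: [539.4, 199.9, 341.2]
eef_rot: [3.106, -0.457, -0.004]
contact_force: [-0.1, 0.2, 0.2]
finger_gap: 85.2
[539.43035132 199.91242688 341.16561442] [ 3.10618013 -0.45686531 -0.00393777] [ 6.36305521e-01  3.54731944e-01 -2.07483078e-01 -4.19840532e-04
 -1.01176428e+00  6.42642815e-01]
[279.50043557 229.49785956]
```

View pics/s4.png

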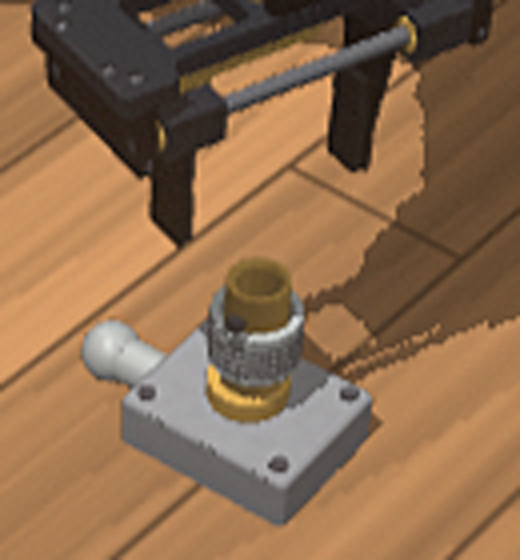

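View pics/w4.png

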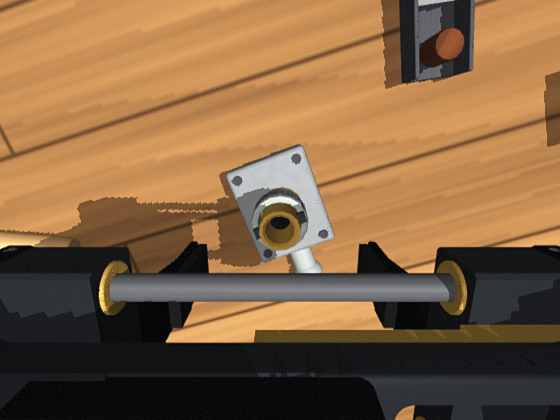

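```bash
python3 -m inch '[{"travel":[0.92,2.87,0],"spin":0,"claw":-1},{"travel":[0.92,2.87,0],"spin":0,"claw":-1},{"travel":[0.92,2.87,0],"spin":0,"claw":-1},{"travel":[0.92,2.87,0],"spin":0,"claw":-1},{"travel":[0.92,2.87,0],"spin":0,"claw":-1},{"travel":[0.92,2.87,0],"spin":0,"claw":-1},{"travel":[0.92,2.87,0],"spin":0,"claw":-1},{"travel":[0.92,2.87,0],"spin":0,"claw":-1}]'
python3 -m inch '[{"travel":[0.92,2.87,0],"spin":0,"claw":-1},{"travel":[0.92,2.87,0],"spin":0,"claw":-1},{"travel":[0.92,2.87,0],"spin":0,"claw":-1},{"travel":[0.92,2.87,0],"spin":0,"claw":-1},{"travel":[0.92,2.87,0],"spin":0,"claw":-1},{"travel":[0.92,2.87,0],"spin":0,"claw":-1},{"travel":[0,0,0],"spin":0.12,"claw":-1},{"travel":[0,0,0],"spin":0.12,"claw":-1}]'
python3 -m inch '[{"travel":[0,0,0],"spin":0.12,"claw":-1},{"travel":[0,0,0],"spin":0.12,"claw":-1},{"travel":[0,0,0],"spin":0.12,"claw":-1},{"travel":[0,0,0],"spin":0.12,"claw":-1},{"travel":[0,0,0],"spin":0.12,"claw":-1},{"travel":[0,0,0],"spin":0.12,"claw":-1},{"travel":[0,0,0],"spin":0.12,"claw":-1},{"travel":[0,0,0],"spin":0.12,"claw":-1}]'
python3 -m inch '[{"travel":[0,0,0],"spin":0.12,"claw":-1},{"travel":[0,0,0],"spin":0.12,"claw":-1},{"travel":[0,0,0],"spin":0.03,"claw":-1},{"travel":[0,0,0],"spin":0,"claw":-1},{"travel":[0,0,0],"spin":0,"claw":-1},{"travel":[0,0,0],"spin":0,"claw":-1}]'
python3 - <<'E'
from wr import *
s=get_state();print(s["tcp_pos"],s["eef_rot"],s["joint_positions"],s["qvel"].round(3))
r=s["eef_rot"];print(2*np.arctan2(r[1],r[0]))
f=grab_frame("wrist");cv2.imwrite("pics/w5.png",f["color"][:,:,::-1]);print(proj(f,[547.5,-222,125]),proj(f,[547.5,-222,99]))
E
```

```text
time: 7.95
tcp_pos: [544.0, -42.3, 342.2]
eef_rot: [3.108, -0.456, -0.002]
contact_force: [0.7, 0.4, -0.0]
finger_gap: 87.0
time: 8.62
tcp_pos: [547.2, -223.6, 341.6]
eef_rot: [3.027, -0.839, -0.003]
contact_force: [-0.4, 0.2, -0.3]
finger_gap: 87.1
time: 9.28
tcp_pos: [547.5, -221.7, 342.0]
eef_rot: [2.3, -2.138, -0.002]
contact_force: [0.2, -0.2, 0.1]
finger_gap: 87.1
time: 9.78
tcp_pos: [547.6, -221.7, 342.4]
eef_rot: [2.0, -2.422, -0.001]
contact_force: [-0.1, 0.1, -0.8]
finger_gap: 87.0
[ 547.55786202 -221.69355349  342.35978725] [ 2.00025489e+00 -2.42188596e+00 -8.17233090e-04] [-1.10783134e-01  3.77729484e-01 -1.68336681e-01 -1.54373251e-05
 -1.02544195e+00 -7.93250687e-02] [ 0.001 -0.001  0.003 -0.     0.    -0.004]
-1.7609125416233833
[282.07480556 239.65000345] [282.09514411 227.67349924]
```

View pics/w5.png

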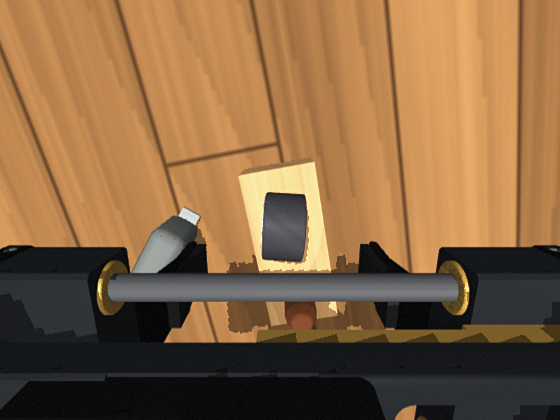

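Run:
```python
from wr import *
f=grab_frame("wrist");c=f["color"][180:272,245:325]
h=cv2.cvtColor(c,cv2.COLOR_RGB2HSV);m=cv2.inRange(h,(0,0,0),(179,100,125))
cs,_=cv2.findContours(m,0,1);k=max(cs,key=cv2.contourArea);r=cv2.minAreaRect(k);print(cv2.contourArea(k),r)
M=cv2.moments(k);print(M['m10']/M['m00']+245,M['m01']/M['m00']+180)
for v in range(5,85,6):
    q=np.where(m[v])[0]; q=q[(q>8)&(q<70)]
    if len(q): print(v+180,q.min()+245,q.max()+245)
p=cv2.boxPoints(r)+[245,180];print(p)
for z in(99,110,125):print(z,onz(f,*p.mean(0),z))
crop(f,240,170,100,130,5,"w5c.png")
```

```text
2719.0 ((38.987693786621094, 46.72153854370117), (43.21114730834961, 67.11872100830078), 3.1798300743103027)
283.8398308201545 226.8529483878877
197 265 304
203 265 305
209 264 305
215 264 306
221 263 305
227 263 305
233 262 305
239 262 304
245 262 304
251 262 303
257 263 302
[[260.55384636 259.03076935]
 [264.27692223 192.01538658]
 [307.42153931 194.41230774]
 [303.69846344 261.4276886 ]]
99 [ 545.99528511 -222.45221762   99.        ]
110 [ 545.37610977 -225.99368583  110.        ]
125 [ 544.53177976 -230.82296066  125.        ]
```

View pics/w5c.png

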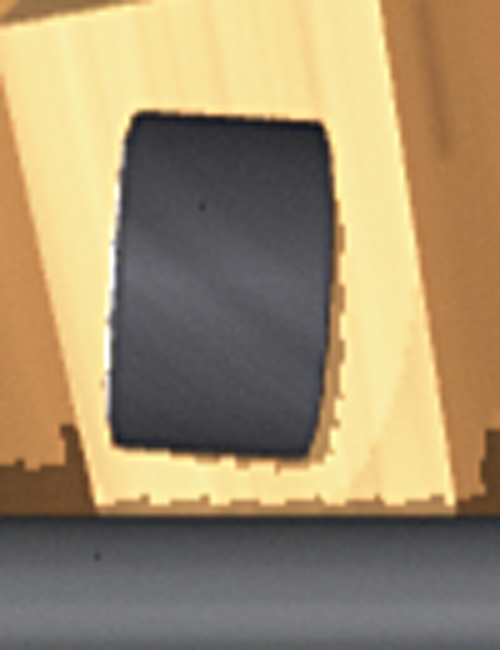

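```bash
python3 -m inch '[{"travel":[0.09,0.11,1.0],"spin":0.055,"claw":-1},{"travel":[0,0,1.2],"spin":0,"claw":-1},{"travel":[0,0,1.2],"spin":0,"claw":-1},{"travel":[0,0,1.2],"spin":0,"claw":-1},{"travel":[0,0,1.2],"spin":0,"claw":-1},{"travel":[0,0,1.2],"spin":0,"claw":-1},{"travel":[0,0,0.9],"spin":0,"claw":-1},{"travel":[0,0,0],"spin":0,"claw":-1}]'
python3 -m inch '[{"travel":[0,0,0],"spin":0,"claw":-0.3},{"travel":[0,0,0],"spin":0,"claw":0},{"travel":[0,0,0],"spin":0,"claw":0.1},{"travel":[0,0,0],"spin":0,"claw":0.1}]'
python3 - <<'E'
from wr import *
s=get_state();print(s["tcp_pos"],s["contact_force"],s["finger_gap"])
f=grab_frame("wrist");cv2.imwrite("pics/w6.png",f["color"][:,:,::-1])
f=grab_frame("scene");crop(f,70,200,180,140,4,"s6.png")
E
```

```text
time: 10.55
tcp_pos: [545.6, -222.2, 261.6]
eef_rot: [1.93, -2.475, -0.005]
contact_force: [-0.3, -0.1, -0.2]
finger_gap: 86.8
time: 10.88
tcp_pos: [546.5, -222.4, 264.6]
eef_rot: [-1.932, 2.476, -0.002]
contact_force: [-0.1, 1.2, -0.6]
finger_gap: 67.7
[ 546.49926362 -222.41733212  264.57430783] [-0.06557285  1.15309362 -0.58194742] 67.71406426767614
```

View pics/s6.png

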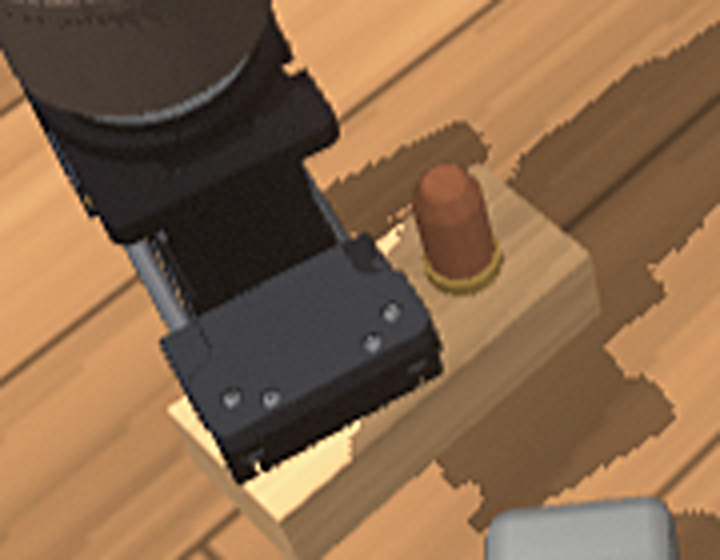

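View pics/w6.png

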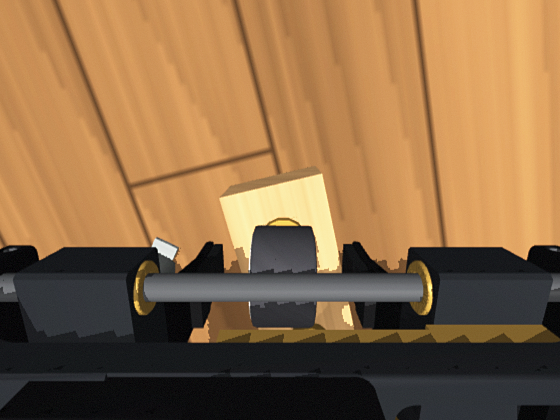

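```bash
python3 -m inch '[{"travel":[0,0,0],"spin":0,"claw":0.2},{"travel":[0,0,0],"spin":0,"claw":0.3},{"travel":[0,0,0],"spin":0,"claw":0.4},{"travel":[0,0,0],"spin":0,"claw":0.6},{"travel":[0,0,0],"spin":0,"claw":1},{"travel":[0,0,0],"spin":0,"claw":1},{"travel":[0,0,0],"spin":0,"claw":1},{"travel":[0,0,0],"spin":0,"claw":1}]'
python3 -m inch '[{"travel":[0,0,0],"spin":0,"claw":1},{"travel":[0,0,0],"spin":0,"claw":1},{"travel":[0,0,0],"spin":0,"claw":1}]'
```

```text
time: 11.65
tcp_pos: [546.4, -222.4, 263.8]
eef_rot: [-1.932, 2.477, -0.0]
contact_force: [0.2, -0.6, -0.7]
finger_gap: 30.1
time: 11.9
tcp_pos: [546.4, -222.4, 263.8]
eef_rot: [-1.932, 2.477, -0.0]
contact_force: [-0.4, -0.8, 0.8]
finger_gap: 29.8
```

```bash
python3 -m inch '[{"travel":[0,0,-0.5],"spin":0,"claw":1},{"travel":[0,0,-1],"spin":0,"claw":1},{"travel":[0,0,-1.5],"spin":0,"claw":1},{"travel":[0,0,-2],"spin":0,"claw":1},{"travel":[0,0,-2],"spin":0,"claw":1},{"travel":[0,0,-2],"spin":0,"claw":1},{"travel":[0,0,-2],"spin":0,"claw":1},{"travel":[0,0,-1.5],"spin":0,"claw":1}]'
python3 -m inch '[{"travel":[0,0,-0.5],"spin":0,"claw":1},{"travel":[0,0,0],"spin":0,"claw":1},{"travel":[0,0,0],"spin":0,"claw":1},{"travel":[0,0,0],"spin":0,"claw":1}]'
python3 - <<'E'
from wr import *
s=get_state();print(s["tcp_pos"],s["eef_rot"],s["contact_force"],s["finger_gap"])
r=s["eef_rot"];r=r*np.sign(r[0]);th=2*np.arctan2(r[1],r[0]);d=np.array([539.7,200.4])-s["tcp_pos"][:2];c,n=np.cos(th),np.sin(th)
print(th,d@[c,n],d@[n,-c])
f=grab_frame("scene");cv2.imwrite("pics/s7.png",f["color"][:,:,::-1])
E
```

```text
time: 12.57
tcp_pos: [545.9, -222.4, 391.2]
eef_rot: [-1.932, 2.477, -0.002]
contact_force: [1.1, -1.1, -2.5]
finger_gap: 30.1
time: 12.9
tcp_pos: [545.8, -222.3, 392.2]
eef_rot: [1.931, -2.476, -0.004]
contact_force: [-0.6, -0.3, -3.2]
finger_gap: 30.1
[ 545.82904798 -222.25744144  392.23406697] [ 1.9305775  -2.47610691 -0.00423097] [-0.59247034 -0.31830244 -3.18732807] 30.118685792581545
-1.817134789013062 -408.4035790545941 109.01098409157383
```

View pics/s7.png

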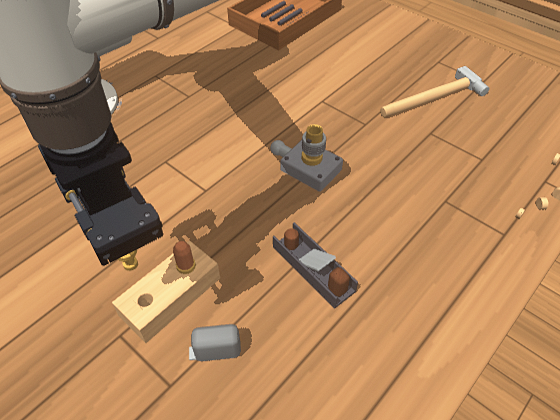

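```bash
python3 -m inch '[{"travel":[-1.5,0.4,0],"spin":0,"claw":1},{"travel":[-2.8,0.75,0],"spin":0,"claw":1},{"travel":[-2.8,0.75,0],"spin":0,"claw":1},{"travel":[-2.8,0.75,0],"spin":0,"claw":1},{"travel":[-2.8,0.75,0],"spin":0,"claw":1},{"travel":[-2.8,0.75,0],"spin":0,"claw":1},{"travel":[-2.8,0.75,0],"spin":0,"claw":1},{"travel":[-2.8,0.75,0],"spin":0,"claw":1}]'
python3 -m inch '[{"travel":[-2.8,0.75,0],"spin":0,"claw":1},{"travel":[-2.8,0.75,0],"spin":0,"claw":1},{"travel":[-2.8,0.75,0],"spin":0,"claw":1},{"travel":[-2.8,0.75,0],"spin":0,"claw":1},{"travel":[-2.8,0.75,0],"spin":0,"claw":1},{"travel":[-2.8,0.75,0],"spin":0,"claw":1},{"travel":[-2.8,0.75,0],"spin":0,"claw":1},{"travel":[-1.0,0.2,0],"spin":0,"claw":1}]'
python3 -m inch '[{"travel":[0,0,0],"spin":0,"claw":1},{"travel":[0,0,0],"spin":0,"claw":1},{"travel":[0,0,0],"spin":0,"claw":1},{"travel":[0,0,0],"spin":0,"claw":1},{"travel":[0,0,0],"spin":0,"claw":1}]'
cat > d.py <<'E'
from wr import *
s=get_state();print(s["tcp_pos"],s["eef_rot"],s["contact_force"],s["wrist_torque"],s["finger_gap"],abs(s["qvel"]).max())
r=s["eef_rot"];r=r*np.sign(r[0]);th=2*np.arctan2(r[1],r[0]);d=np.array([539.7,200.4])-s["tcp_pos"][:2];c,n=np.cos(th),np.sin(th)
print(th,d@[c,n],d@[n,-c], Ro.from_rotvec(s["eef_rot"]).as_matrix()[:,2])
E
python3 d.py
python3 - <<'E'
from wr import *
f=grab_frame("scene");crop(f,240,30,150,160,4,"s8.png")
f=grab_frame("top");crop(f,100,170,150,150,4,"t8.png")
f=grab_frame("wrist");cv2.imwrite("pics/w8.png",f["color"][:,:,::-1])
E
```

```text
time: 13.62
tcp_pos: [542.5, -2.6, 392.7]
eef_rot: [1.931, -2.476, -0.002]
contact_force: [-0.4, 0.2, -2.2]
finger_gap: 29.8
time: 14.28
tcp_pos: [540.0, 212.3, 392.4]
eef_rot: [1.935, -2.474, -0.001]
contact_force: [0.6, 0.1, -3.1]
finger_gap: 30.0
time: 14.7
tcp_pos: [540.2, 208.0, 393.7]
eef_rot: [1.93, -2.478, 0.0]
contact_force: [-0.1, 0.1, -3.2]
finger_gap: 30.0
[540.2335554  207.97480511 393.74274006] [ 1.93005601e+00 -2.47838437e+00  2.51569985e-05] [-0.11611889  0.05322837 -3.16130244] [ 0.04533341 -0.11224149  0.01003444] 29.98311704572456 0.004224123987861922
-1.8182882199324975 7.474706647919536 -1.3383251863329222 [-2.53758800e-04 -2.17917245e-04 -9.99999944e-01]
```

View pics/s8.png

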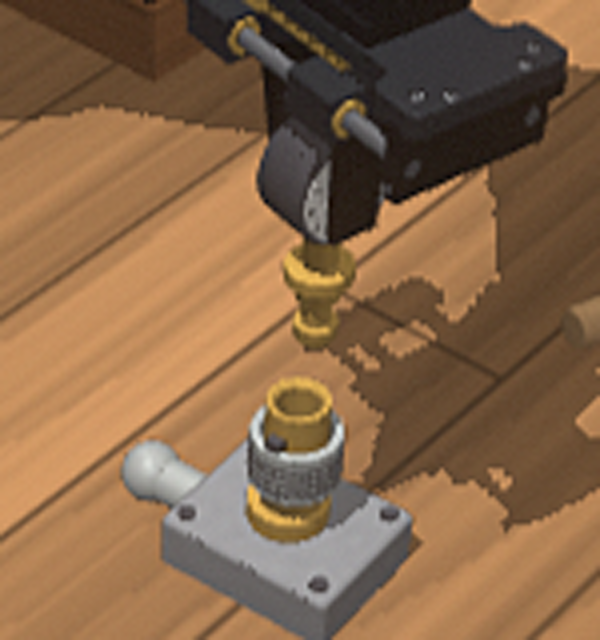

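View pics/w8.png

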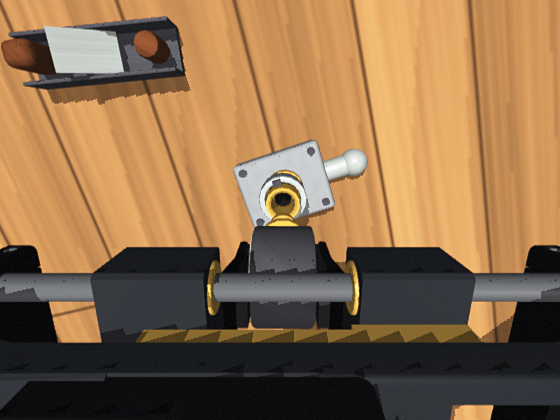

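```bash
python3 -m inch '[{"travel":[0.35,-0.07,0.5],"spin":0,"claw":1},{"travel":[0.4,-0.06,1.0],"spin":0,"claw":1},{"travel":[0,0,0.6],"spin":0,"claw":1},{"travel":[0,0,0],"spin":0,"claw":1},{"travel":[0,0,0],"spin":0,"claw":1},{"travel":[0,0,0],"spin":0,"claw":1},{"travel":[0,0,0],"spin":0,"claw":1}]'
python3 d.py
python3 - <<'E'
from wr import *
s=get_state();t=s["tcp_pos"]
f=grab_frame("scene");crop(f,275,70,80,90,7,"s9.png")
for d in(-252.8,-252.8+34,-252.8+42): print("sc",(proj(f,t+[0,0,d])-[275,70])*7)
print((proj(f,[539.7,200.4,106.7])-[275,70])*7)
g=grab_frame("top");crop(g,130,200,80,70,7,"t9.png")
print((proj(g,t+[0,0,-252.8+88])-[130,200])*7,(proj(g,[539.7,200.4,106.7])-[130,200])*7)
E
```

```text
time: 15.43
tcp_pos: [539.8, 201.7, 373.1]
eef_rot: [-1.932, 2.476, -0.0]
contact_force: [0.2, 0.5, -2.8]
finger_gap: 29.7
[539.77359556 201.70268355 373.06857958] [-1.93195852e+00  2.47637444e+00 -3.54136624e-04] [ 0.16354862  0.45850261 -2.84264133] [ 0.13102973 -0.07200446  0.01914863] 29.744583135432595 0.0032304832146426367
-1.8165460278669616 1.2814492829945778 -0.245537104779376 [ 7.29838290e-04  2.83375628e-04 -9.99999694e-01]
sc [280.43795274 381.49470513]
sc [286.64336082 280.44829675]
sc [288.15439684 255.84318452]
[274.74802858 422.66631692]
[ 93.41227687 221.03734823] [257.77028737 280.20394372]
```

View pics/s9.png

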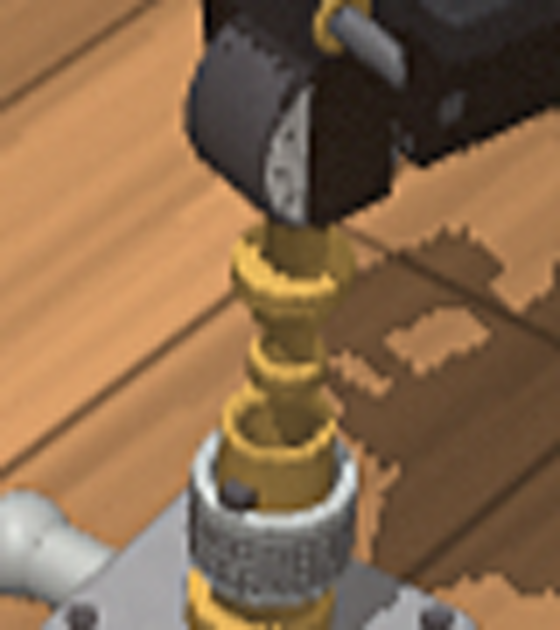

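View pics/t9.png

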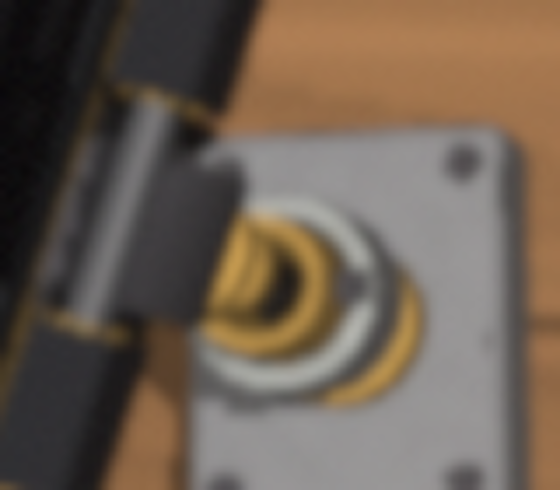

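```bash
python3 -m inch '[{"travel":[0.13,-0.02,0.3],"spin":0,"claw":1},{"travel":[0,0,0.4],"spin":0,"claw":1},{"travel":[0,0,0.3],"spin":0,"claw":1},{"travel":[0,0,0],"spin":0,"claw":1},{"travel":[0,0,0],"spin":0,"claw":1},{"travel":[0,0,0],"spin":0,"claw":1}]'
python3 d.py
python3 -m inch '[{"travel":[0,0,0.1],"spin":0,"claw":1},{"travel":[0,0,0.1],"spin":0,"claw":1},{"travel":[0,0,0],"spin":0,"claw":1},{"travel":[0,0,0],"spin":0,"claw":1}]'
python3 -m inch '[{"travel":[0,0,0.1],"spin":0,"claw":1},{"travel":[0,0,0.1],"spin":0,"claw":1},{"travel":[0,0,0],"spin":0,"claw":1},{"travel":[0,0,0],"spin":0,"claw":1}]'
```

```text
time: 16.03
tcp_pos: [539.6, 200.2, 362.8]
eef_rot: [-1.932, 2.477, -0.0]
contact_force: [-0.2, 0.4, -2.6]
finger_gap: 29.6
[539.55907458 200.22497219 362.75515663] [-1.93217578e+00  2.47708763e+00 -1.92736842e-04] [-0.23760215  0.42152205 -2.5565651 ] [ 0.03043115 -0.04285129  0.00070722] 29.55540589791335 0.003868923071475027
-1.8167162551251208 -0.2040699947352449 -0.09407521211668482 [ 1.17883032e-04 -6.36646602e-05 -9.99999991e-01]
time: 16.37
tcp_pos: [539.5, 200.2, 360.7]
eef_rot: [1.932, -2.477, -0.0]
contact_force: [-0.3, 0.6, -1.5]
finger_gap: 29.9
time: 16.7
tcp_pos: [539.5, 200.2, 358.7]
eef_rot: [1.932, -2.477, 0.0]
contact_force: [0.2, -0.2, -2.9]
finger_gap: 30.0
```

```bash
python3 -m inch '[{"travel":[0,0,0.1],"spin":0,"claw":1},{"travel":[0,0,0.1],"spin":0,"claw":1},{"travel":[0,0,0],"spin":0,"claw":1},{"travel":[0,0,0],"spin":0,"claw":1}]'
python3 -m inch '[{"travel":[0,0,0.1],"spin":0,"claw":1},{"travel":[0,0,0.1],"spin":0,"claw":1},{"travel":[0,0,0],"spin":0,"claw":1},{"travel":[0,0,0],"spin":0,"claw":1}]'
python3 d.py
```

```text
time: 17.03
tcp_pos: [539.5, 200.2, 356.6]
eef_rot: [1.932, -2.477, -0.0]
contact_force: [0.1, 0.4, -3.6]
finger_gap: 30.2
time: 17.37
tcp_pos: [539.5, 200.2, 354.6]
eef_rot: [1.932, -2.477, -0.0]
contact_force: [-0.3, -0.7, -3.0]
finger_gap: 29.8
[539.45164982 200.21109009 354.60466109] [ 1.93186499e+00 -2.47700595e+00 -2.25087438e-04] [-0.30375729 -0.69595279 -2.99982258] [ 0.12221134  0.07443379 -0.06321136] 29.796172193305075 0.002734708110226399
-1.8168402955588634 -0.24371102577801312 -0.19485816844805748 [-3.32053395e-04 -7.72333495e-05 -9.99999942e-01]
```

```bash
python3 -m inch '[{"travel":[0,0,0.15],"spin":0,"claw":1},{"travel":[0,0,0.15],"spin":0,"claw":1},{"travel":[0,0,0.15],"spin":0,"claw":1},{"travel":[0,0,0.1],"spin":0,"claw":1},{"travel":[0,0,0],"spin":0,"claw":1},{"travel":[0,0,0],"spin":0,"claw":1}]'
python3 -m inch '[{"travel":[0,0,0.15],"spin":0,"claw":1},{"travel":[0,0,0.15],"spin":0,"claw":1},{"travel":[0,0,0.15],"spin":0,"claw":1},{"travel":[0,0,0.1],"spin":0,"claw":1},{"travel":[0,0,0],"spin":0,"claw":1},{"travel":[0,0,0],"spin":0,"claw":1}]'
python3 -m inch '[{"travel":[0,0,0.15],"spin":0,"claw":1},{"travel":[0,0,0.15],"spin":0,"claw":1},{"travel":[0,0,0.15],"spin":0,"claw":1},{"travel":[0,0,0.1],"spin":0,"claw":1},{"travel":[0,0,0],"spin":0,"claw":1},{"travel":[0,0,0],"spin":0,"claw":1}]'
python3 - <<'E'
from wr import *
f=grab_frame("scene");crop(f,275,70,80,90,7,"s10.png")
E
```

```text
time: 17.87
tcp_pos: [539.4, 200.3, 349.0]
eef_rot: [1.932, -2.477, -0.0]
contact_force: [0.3, 1.6, -2.7]
finger_gap: 29.9
time: 18.37
tcp_pos: [539.5, 200.2, 343.5]
eef_rot: [1.932, -2.477, -0.0]
contact_force: [-0.5, 0.7, -2.9]
finger_gap: 29.7
time: 18.87
tcp_pos: [539.5, 200.2, 338.0]
eef_rot: [1.932, -2.477, -0.0]
contact_force: [-1.3, 1.4, -3.1]
finger_gap: 29.6
```

View pics/s10.png

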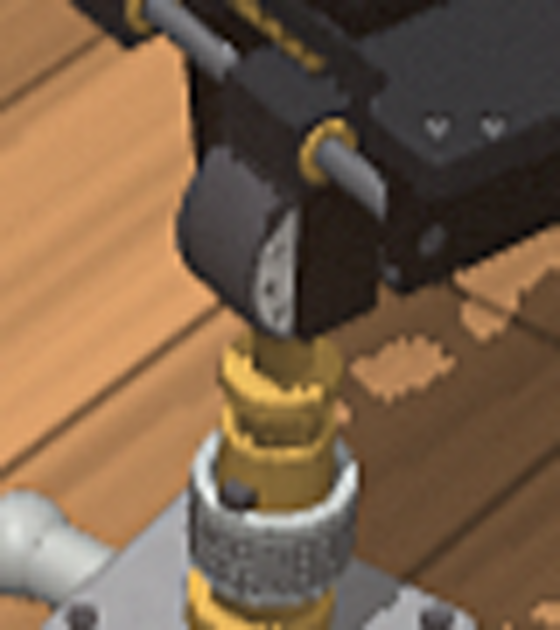

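```bash
python3 -m inch '[{"travel":[0,0,0.15],"spin":0,"claw":1},{"travel":[0,0,0.15],"spin":0,"claw":1},{"travel":[0,0,0.15],"spin":0,"claw":1},{"travel":[0,0,0.15],"spin":0,"claw":1},{"travel":[0,0,0],"spin":0,"claw":1},{"travel":[0,0,0],"spin":0,"claw":1}]'
python3 -m inch '[{"travel":[0,0,0.1],"spin":0,"claw":1},{"travel":[0,0,0.1],"spin":0,"claw":1},{"travel":[0,0,0],"spin":0,"claw":1},{"travel":[0,0,0],"spin":0,"claw":1}]'
python3 -m inch '[{"travel":[0,0,0.1],"spin":0,"claw":1},{"travel":[0,0,0],"spin":0,"claw":1},{"travel":[0,0,0],"spin":0,"claw":1}]'
python3 -m inch '[{"travel":[0,0,0.1],"spin":0,"claw":1},{"travel":[0,0,0],"spin":0,"claw":1},{"travel":[0,0,0],"spin":0,"claw":1}]'
```

```text
time: 19.42
tcp_pos: [539.5, 200.2, 331.9]
eef_rot: [1.932, -2.477, -0.0]
contact_force: [-1.6, 1.3, -3.4]
finger_gap: 29.7
time: 19.75
tcp_pos: [539.5, 200.2, 330.2]
eef_rot: [-1.932, 2.477, 0.0]
contact_force: [-2.0, 2.7, -2.8]
finger_gap: 30.0
time: 20.0
tcp_pos: [539.5, 200.2, 330.0]
eef_rot: [-1.932, 2.477, -0.0]
contact_force: [-3.7, 1.8, 3.9]
finger_gap: 29.9
time: 20.25
tcp_pos: [539.4, 200.2, 329.8]
eef_rot: [-1.932, 2.476, -0.001]
contact_force: [-5.0, 1.7, 7.2]
finger_gap: 30.3
```

```bash
python3 -m inch '[{"travel":[-0.02,0.05,0],"spin":0,"claw":1},{"travel":[0,0,0],"spin":0,"claw":1},{"travel":[0,0,0],"spin":0,"claw":1}]'
python3 -m inch '[{"travel":[0,0,0.1],"spin":0,"claw":1},{"travel":[0,0,0],"spin":0,"claw":1},{"travel":[0,0,0],"spin":0,"claw":1}]'
python3 d.py
python3 - <<'E'
from wr import *
f=grab_frame("scene");crop(f,275,70,80,90,7,"s11.png")
E
```

```text
time: 20.5
tcp_pos: [539.2, 200.4, 329.8]
eef_rot: [-1.932, 2.476, -0.002]
contact_force: [-3.7, 0.8, 7.7]
finger_gap: 29.6
time: 20.75
tcp_pos: [539.2, 200.4, 329.2]
eef_rot: [-1.932, 2.476, -0.002]
contact_force: [-4.6, 0.7, 8.8]
finger_gap: 29.9
[539.20601627 200.38397173 329.19462238] [-1.93225312e+00  2.47554722e+00 -1.92097526e-03] [-4.59141146  0.74743771  8.79373066] [ 0.41197073  1.63542378 -0.00523901] 29.9492359218126 0.0015031423232099589
-1.8160740409374605 -0.13550050394733806 -0.4753066872521007 [ 1.71454714e-03 -2.13693594e-04 -9.99998507e-01]
```

View pics/s11.png

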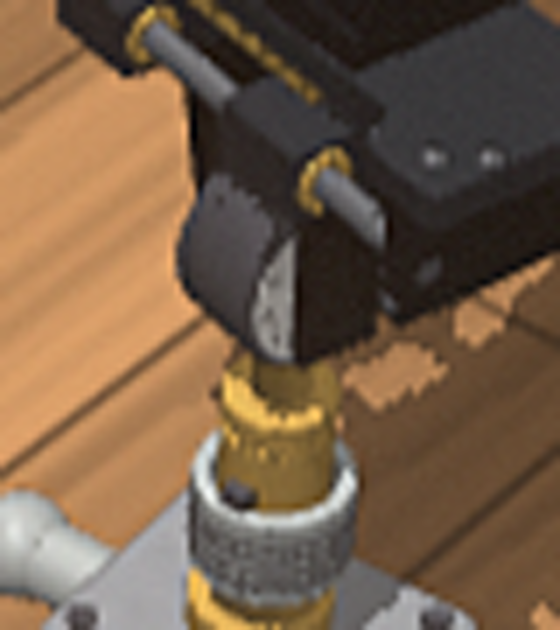

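```bash
python3 -m inch '[{"travel":[0.01,0.05,0.05],"spin":0,"claw":1},{"travel":[0,0,0.05],"spin":0,"claw":1},{"travel":[0,0,0],"spin":0,"claw":1},{"travel":[0,0,0],"spin":0,"claw":1}]'
python3 -m inch '[{"travel":[0,0,0.1],"spin":0,"claw":1},{"travel":[0,0,0],"spin":0,"claw":1},{"travel":[0,0,0],"spin":0,"claw":1}]'
python3 -m inch '[{"travel":[0,0,0.1],"spin":0,"claw":1},{"travel":[0,0,0],"spin":0,"claw":1},{"travel":[0,0,0],"spin":0,"claw":1}]'
```

```text
time: 21.13
tcp_pos: [538.9, 200.4, 328.7]
eef_rot: [-1.932, 2.475, -0.003]
contact_force: [-4.8, 1.0, 10.4]
finger_gap: 30.1
time: 21.38
tcp_pos: [538.9, 200.4, 327.7]
eef_rot: [-1.932, 2.475, -0.003]
contact_force: [-4.8, 0.3, 9.4]
finger_gap: 29.7
time: 21.63
tcp_pos: [538.9, 200.4, 326.8]
eef_rot: [-1.932, 2.475, -0.003]
contact_force: [-3.6, -0.2, 9.9]
finger_gap: 29.6
```

```bash
python3 -m inch '[{"travel":[0,0,0.1],"spin":0,"claw":1},{"travel":[0,0,0],"spin":0,"claw":1},{"travel":[0,0,0],"spin":0,"claw":1}]'
python3 -m inch '[{"travel":[0,0,0.1],"spin":0,"claw":1},{"travel":[0,0,0],"spin":0,"claw":1},{"travel":[0,0,0],"spin":0,"claw":1}]'
python3 - <<'E'
from wr import *
f=grab_frame("scene");crop(f,275,70,80,90,7,"s12.png")
E
```

```text
time: 21.88
tcp_pos: [538.9, 200.4, 325.7]
eef_rot: [-1.932, 2.475, -0.003]
contact_force: [-4.3, 0.5, 10.1]
finger_gap: 29.8
time: 22.13
tcp_pos: [539.0, 200.5, 325.3]
eef_rot: [-1.932, 2.474, -0.003]
contact_force: [-6.4, 0.4, 12.5]
finger_gap: 29.7
```

View pics/s12.png

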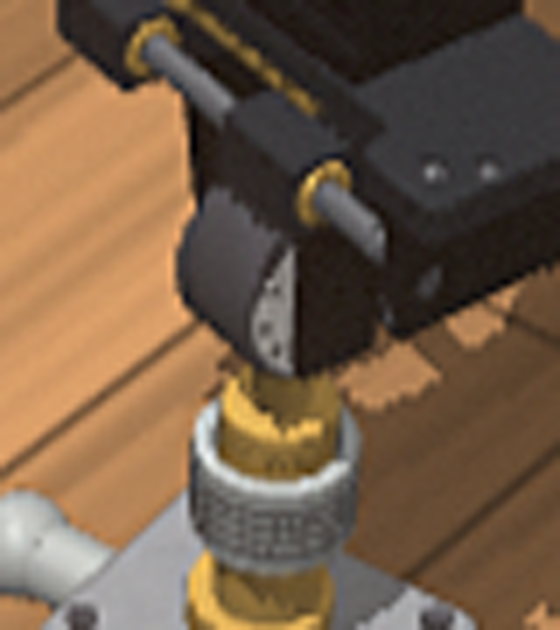

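```bash
python3 -m inch '[{"travel":[0,0,-0.1],"spin":0,"claw":1},{"travel":[0,0,-0.1],"spin":0,"claw":1},{"travel":[0,0,0],"spin":0,"claw":1},{"travel":[0,0,0],"spin":0,"claw":1}]'; python3 d.py
```

```text
time: 22.52
tcp_pos: [539.0, 200.4, 326.1]
eef_rot: [-1.932, 2.475, -0.002]
contact_force: [-3.3, 1.2, 6.8]
finger_gap: 30.2
[538.98217845 200.42395399 326.14384376] [-1.93172894  2.47475542 -0.00249856] [-3.28265604  1.214045    6.79512694] [0.35063008 1.18935374 0.01623768] 30.245909820090436 0.0017702772629043743
-1.816026915031394 -0.15103541097581843 -0.7021608613171356 [ 2.68713137e-03  7.82674100e-05 -9.99996387e-01]
```

```bash
python3 -m inch '[{"travel":[0,0,-0.1],"spin":0,"claw":1},{"travel":[0,-0.02,-0.1],"spin":0,"claw":1},{"travel":[0,0,0],"spin":0,"claw":1},{"travel":[0,0,0],"spin":0,"claw":1}]'; python3 d.py
```

```text
time: 22.85
tcp_pos: [539.1, 200.4, 326.4]
eef_rot: [-1.932, 2.476, -0.001]
contact_force: [-0.7, -0.6, 1.0]
finger_gap: 29.9
[539.1203193  200.44610583 326.36119887] [-1.93167181e+00  2.47645575e+00 -1.04707599e-03] [-0.70194184 -0.55054412  0.98668595] [ 0.30763756  0.03421474 -0.02064596] 29.919921803201124 0.0019427071766572436
-1.8167218254684285 -0.09640701787389246 -0.5734641623339636 [ 1.08963606e-03  4.30772381e-06 -9.99999406e-01]
```

```bash
python3 -m inch '[{"travel":[0,0,0],"spin":0,"claw":0.2},{"travel":[0,0,0],"spin":0,"claw":0},{"travel":[0,0,0],"spin":0,"claw":-0.5},{"travel":[0,0,0],"spin":0,"claw":-1},{"travel":[0,0,0],"spin":0,"claw":-1},{"travel":[0,0,0],"spin":0,"claw":-1}]'
python3 -m inch '[{"travel":[0,0,-1],"spin":0,"claw":-1},{"travel":[0,0,-1.5],"spin":0,"claw":-1},{"travel":[0,0,-2],"spin":0,"claw":-1},{"travel":[0,0,-2],"spin":0,"claw":-1},{"travel":[0,0,-2],"spin":0,"claw":-1},{"travel":[0,0,-1],"spin":0,"claw":-1},{"travel":[0,0,0],"spin":0,"claw":-1},{"travel":[0,0,0],"spin":0,"claw":-1}]'
python3 -m inch '[{"travel":[0,0,0],"spin":0,"claw":-1},{"travel":[0,0,0],"spin":0,"claw":-1},{"travel":[0,0,0],"spin":0,"claw":-1}]'
python3 - <<'E'
from wr import *
f=grab_frame("scene");crop(f,230,40,150,150,4,"s13.png")
cv2.imwrite("pics/s14.png",f["color"][:,:,::-1])
E
```

```text
time: 23.35
tcp_pos: [538.7, 200.5, 326.2]
eef_rot: [1.932, -2.477, 0.0]
contact_force: [0.1, -0.3, 1.0]
finger_gap: 60.6
time: 24.02
tcp_pos: [538.5, 200.4, 421.4]
eef_rot: [-1.931, 2.477, 0.001]
contact_force: [0.1, 0.0, -1.2]
finger_gap: 87.0
time: 24.27
tcp_pos: [538.6, 200.5, 419.9]
eef_rot: [1.93, -2.475, -0.0]
contact_force: [0.1, -0.5, 0.3]
finger_gap: 87.0
```

View pics/s13.png

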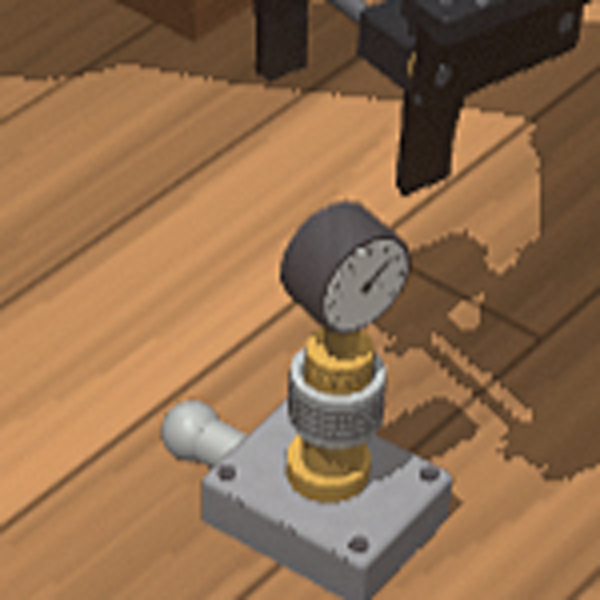

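View pics/s14.png

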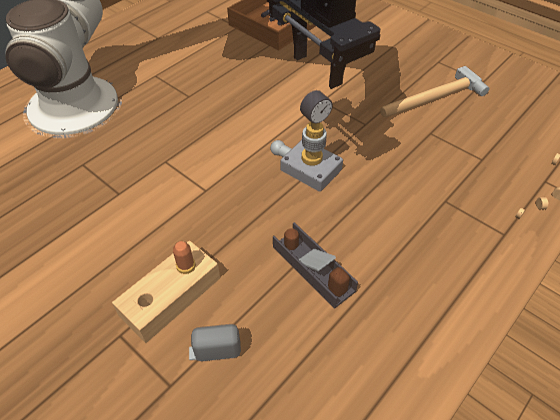

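```bash
python3 -c "
from workcell import close_job;print(close_job())"
```

```text
the job is handed in; nothing more can be done
None
```

The gauge is locked in the coupler with the sleeve forward again, and the job is handed in. No verdict was reported, so what follows rests on my own readings and pictures.

- **Sleeve:** I pushed it down with the half-closed fingertips straddling the tube. It went back about 14 mm at roughly 13 N, and a picture after retreating showed it staying back by itself.
- **Insertion:** I lifted the gauge from the rack by its dial case and lowered it into the bore in small steps. It met the valve seat about 5 mm before home. The most push I read at the tool was about 12.5 N, and the gauge's own weight adds about 3 N. While pressing I read 4 to 6 N of sideways force. Two shifts of about half a millimetre did not clear it; it fell to about 1 N once I eased the push.
- **Lock:** The picture showed the sleeve forward. On easing off, the gauge rose about 0.8 to 1 mm and held.
- **Final picture:** The gauge stands upright in the coupler, leaning by eye at most 0.02 rad, with the collar inside the sleeve. The gripper is open and about 95 mm above where it let go. The silencer, plane and tape look unmoved; I judged this by eye and did not measure it. The clock read about 24 s of the 67 s allowed.

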